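Push the last dispenser back into the caddy row

ROBOT

A 6-joint arm with a two-finger parallel gripper is mounted at the origin on the work surface. World frame = base frame: x ahead of the robot, y to its left, z up, the work surface at z = 0. Lengths are in m, angles in degrees, forces in N, time in s.
With the tool pointing down it reaches from about 0.425 to 0.95 m from the base axis. Payload 3.5 kg.
Tool frame: the origin (TCP) lies on the centre line of the jaws, within the pads' length; the fingertips stand 25 mm ahead of it and the grasp point (between the pads) lies 6 mm ahead of it; z points along the fingers, y is the line along which they close (so a half turn about z gives the same grasp; the last joint's range is limited). The gripper opens to 85 mm and grips with 20 to 120 N. Pads are 22 mm wide; open, the fingers measure 114 mm over their backs; the gripper's body (76 mm by 85 mm) begins 54 mm behind the grasp point. The pads swing forward as they close: fully open they stand 13 mm farther back than shut.
Start: joints at [67.895, 16.404, 90.338, -0, 73.258, -8.594], TCP at [0.158, 0.656, 0.256] pointing down, gripper open.
Joint ranges: [-158.93, 158.93], [-51.34, 127.21], [12.03, 142.37], [-87.48, 267.48], [13.55, 161.25], [-162.69, 162.69]. Speed limits (degrees/s): [159.86, 159.86, 180, 180, 180, 180].

INTERFACE

Orientations are given as a 3x3 rotation matrix whose columns are the frame's x, y, z axes.
In Python, from station import ctrl gives the robot as it stands.
- The arm moves only by the tool inch_along, called after "Emit:" as a command line: name --pt "numbers of a row" for each row, then --argument value for the rest. Schema: {"type":"object","properties":{"steps":{"type":"array","items":{"type":"array","items":{"type":"number"},"minItems":6,"maxItems":6},"minItems":1,"maxItems":12},"jaw":{"type":"number"},"only":{"type":"string"},"quiet":{"type":"boolean"},"lines":{"type":"string"}},"required":["steps"],"additionalProperties":false}. steps is a list of rows, 1 to 12 of them, each of 6 numbers: dx, dy, dz in normalised numbers (1 is 0.5 m), then a rotation vector rx, ry, rz in normalised numbers (1 is 360 degrees); each row is the pose to reach, as a shift and turn from the pose commanded when the call began, along the tool's axes at that moment; what a row does not reach only later rows make up. A row lasts 1/8 s, in which the tool goes at most 0.0625 m and 10.7 degrees, less where a joint would pass 70% of its speed; a pose out of reach is approached as far as the arm can. jaw is the finger opening in m, set as the call begins (left out keeps the last). The fingers move at their own pace and stop on an object; the grip force is fixed at half the most. Time passes only in rows, so rows that do not move let the fingers close. The tool returns the time, the measured TCP pose, the force, the opening and the grip force at its end. only (a regular expression) keeps the lines of the reply that match it, lines (a string "A,B") keeps lines A to B, and quiet returns only ok. Shift and turn numbers lie between -1 and 1, and a call with a number outside is refused. Input that does not fit is refused with a message, and nothing moves.
- ctrl.read_state(): the state, without advancing time (a new reading comes with each control period).
- ctrl.camera(name): name is "scene" or "top" or "wrist"; returns the picture (420x560x3 uint8, blue, green, red); there is no depth.
- ctrl.camera_info(name): a dict with "intrinsics" (3x3 intrinsics, pixels), "T" (4x4, takes a point from camera to world coordinates). Camera axes: x right, y down, z forward; pixel columns grow to the right and rows downward; lengths in m; the calibration is good to about 2 mm. A picture is of the moment at which its call begins: read the wrist's pose just before it. camera_info takes no time and is no camera call; for the wrist camera it gives the pose at the moment of the call.
- ctrl.finish_job(): hands the job in; it is judged then, once.
The state is a dict: "clock": time; "qpos": joint angles; "dq": joint speeds; "joint_efforts": joint torques, N m; "eef_pos": TCP position; "orientation": TCP orientation; "wrist_force": force on the tool from outside, world axes, zero at the start; "moment": the same for the moment, N m; "opening": finger opening in m; "gripper_force": force on a finger pad.
Only numpy, scipy, OpenCV 4.12 (cv2) and the standard library are available. Lean on these libraries where they do the work, as an engineer would, in place of code of your own. Each camera call takes 0.05 s, during which the arm holds its last target. There are 200 camera calls.

TASK

Take the loose dispenser bottle that matches the two in the steel caddy (not the slim bottle or the squat jar) and push it into the narrow gap between those two, nudging them apart; the caddy's front is open for this. It should end standing on the caddy floor fully back in line between the two, all three bottles upright; never tip either neighbour over on the way.

Things in the scene. Friction and masses are not known exactly. Their poses are not given: they have to be found in the camera images.
- loose_bottle: White dispenser bottle, upright, 0.15 to 0.3 kg: straight round body 56 mm in diameter to 104 mm height, cone to 121 mm, black cap 28 mm in diameter from there to 165 mm (top). Origin: centre of its underside, z up. On the table at the -y side of the caddy; 90 mm or more away, between centres, stand a slim bottle (38 mm in diameter, 145 mm tall) and a squat jar (72 mm in diameter, 85 mm tall).
- left_bottle: Same shape, mass and origin as the loose bottle. Loose in the caddy by the back wall, on the +y side of the middle gap, which is 30 to 42 mm wide (less than a bottle). Beyond it a loose square tin (60 x 60 mm, 91 mm tall); free play of bottle and tin towards the end wall is 19 to 25 mm in all; smooth (friction about 0.3), they slide outwards when pushed.
- right_bottle: The like bottle on the -y side of the gap: same shape, mass and origin as the loose bottle, with a like tin beyond it and like play.
- caddy: Steel caddy, fixed: floor 4 mm thick; back (+x) and end walls 60 mm high, 4 mm thick; front (-x) open, no lip. Inside 312 mm long (y) and 74 mm deep (x from -37 mm at the open edge to +37 mm at the back wall). Origin on the table top below the middle of the inner floor. Yaw within 0.25 rad. A bottle touching the back wall is centred at x = +9 mm; the gap's middle is within 3 mm of y = 0.

How it is judged (in metres and radians):
At the end, for the whole second after the job is handed in: The loose bottle stands between the left and the right bottle (centre to centre under 85 mm to each, those two over 105 mm apart); all three stand on the caddy floor (within 6 mm), are no more than 17 mm short of touching the back wall, upright within 0.18 rad (10 degrees) and at rest (x of loose_bottle in the frame of caddy between -0.008 and 0.02 m and z of loose_bottle in the frame of caddy between -0.002 and 0.01 m and angle between each of loose_bottle, left_bottle, right_bottle's own z axis and vertical below 0.18 rad and linear speed of each of loose_bottle, left_bottle, right_bottle below 0.02 m/s and x of left_bottle in the frame of caddy between -0.008 and 0.02 m and z of each of left_bottle, right_bottle in the frame of caddy below 0.01 m and x of right_bottle in the frame of caddy between -0.008 and 0.02 m and horizontal distance between loose_bottle and left_bottle below 0.085 m and horizontal distance between loose_bottle and right_bottle below 0.085 m and horizontal distance between left_bottle and right_bottle above 0.105 m).
It fails at once if a neighbour bottle is tipped by more than 0.35 rad (20 degrees) (angle between any of left_bottle, right_bottle's own z axis and vertical above 0.35 rad).
It also fails if it takes over 48 s, if anything falls off the work surface, if the arm or the gripper's body presses on something with over 40 N, if the wrist force passes 120 N, or if a joint passes its speed limit or range.

## Working session

There is one attempt and no reset: what is moved stays moved. The work goes in short steps, Python scripts to look and compute and a tool call to move; the robot and the scene stay as the last step left them, time stands still between calls to the robot, and variables do not carry over. Pictures are saved under pics/ and viewed, at most 10 in all, crops included, and the job is handed in when it is done.

```bash
ls; mkdir -p pics
```

Run:
```python
from station import ctrl
import cv2, numpy as np
np.set_printoptions(precision=4,suppress=True)
s=ctrl.read_state();print(s['clock'],s['eef_pos'],s['orientation'],s['opening'])
for n in ("scene","top"):
    i=ctrl.camera_info(n);print(n,i['intrinsics'],i['T']);im=ctrl.camera(n);cv2.imwrite(f'pics/{n}0.png',im)
```

```text
pics
station.py
0.0 [0.1574 0.6558 0.2549] [[-0.9723  0.2336 -0.0009]
 [ 0.2336  0.9723 -0.0022]
 [ 0.0004 -0.0024 -1.    ]] 0.08526234293363837
scene [[386.6771   0.     283.3791]
 [  0.     386.6771 201.0681]
 [  0.       0.       1.    ]] [[-0.0431  0.6606 -0.7495  1.0664]
 [ 0.9989  0.0432 -0.0194 -0.0658]
 [ 0.0195 -0.7495 -0.6618  0.5154]
 [ 0.      0.      0.      1.    ]]
top [[542.7392   0.     281.8146]
 [  0.     542.7392 213.3017]
 [  0.       0.       1.    ]] [[-0.0035 -0.9835  0.181   0.3503]
 [-1.      0.0021 -0.0077 -0.0652]
 [ 0.0072 -0.181  -0.9835  1.1427]
 [ 0.      0.      0.      1.    ]]
```

View pics/scene0.png

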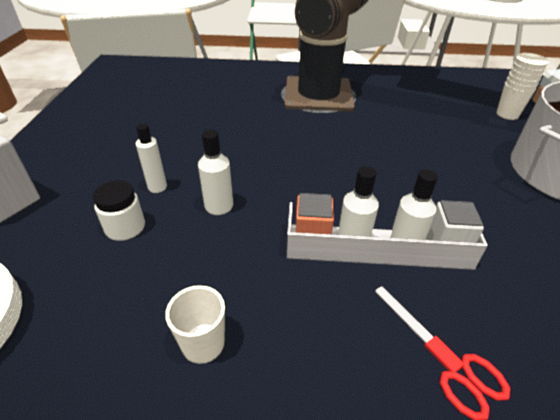

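View pics/top0.png

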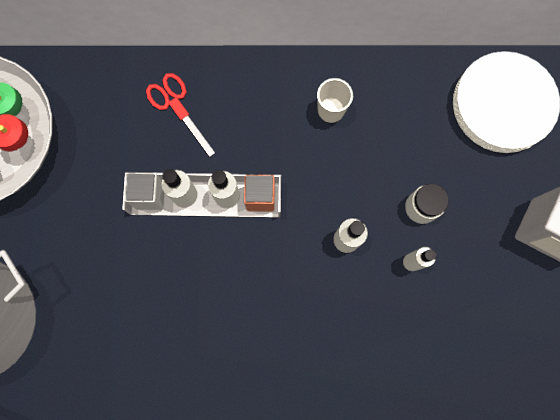

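The scene view shows the loose bottle's cap at about (210,143) and the neighbours' caps at about (367,182) and (427,185). In the top view the loose cap is at about (357,229), the neighbours' at (172,178) and (220,180), and the caddy spans columns 123–281. Next I'll zoom in for exact pixels.

Run:
```python
import cv2, numpy as np
t=cv2.imread('pics/top0.png');s=cv2.imread('pics/scene0.png')
def crop(im,x,y,w,h,k):
    c=cv2.resize(im[y:y+h,x:x+w],None,fx=k,fy=k,interpolation=cv2.INTER_NEAREST)
    return np.clip((c/255.)**0.5*255,0,255).astype('uint8')
a=crop(t,120,165,170,60,4.7)   # 799x282
b=crop(t,325,205,50,55,5.5); c=crop(s,185,120,60,55*1,5.5);
d=crop(s,345,160,0+100,55,2.5)
H=max(x.shape[0] for x in (b,c))
row=np.zeros((H,a.shape[1],3),'uint8');X=0
for q in (b,c): row[:q.shape[0],X:X+q.shape[1]]=q;X+=q.shape[1]
w=a.shape[1]-X
q=crop(s,350,165,int(w/3),90,3);row[:q.shape[0],X:X+q.shape[1]]=q
cv2.imwrite('pics/comp.png',np.vstack([a,row]))
for p in ((357,229),(335,270),(352,238),(220,180),(172,178)):print(p,t[p[1],p[0]])
for p in ((210,143),(190,140),(427,185),(367,182)):print(p,s[p[1],p[0]])
```

```text
(357, 229) [82 86 90]
(335, 270) [70 57 53]
(352, 238) [133 143 147]
(220, 180) [62 62 66]
(172, 178) [58 59 62]
(210, 143) [18 19 18]
(190, 140) [59 47 39]
(427, 185) [21 19 20]
(367, 182) [19 18 21]
```

View pics/comp.png

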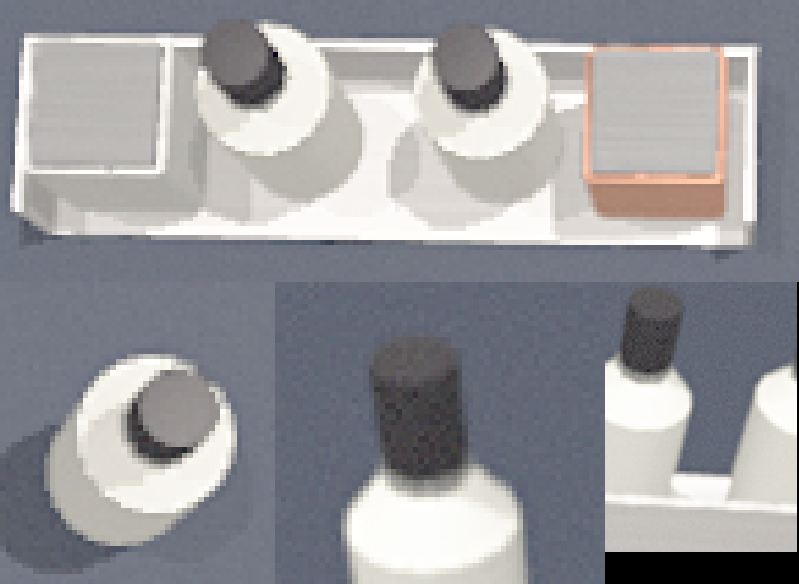

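The close-up gives the cap-top discs in the top view at about (170.2,176.5) left, (219.4,177.3) right and (357.4,227.9) loose. The caddy's back rim runs from (125.3,172.4) to (281.3,174.8), and its front floor corners are at about (129.6,215) and (280,216.7).

Create h.py:
```python
import numpy as np, cv2
from station import ctrl
np.set_printoptions(precision=4,suppress=True)
def ray(info,p):
    K=np.array(info['intrinsics']);T=np.array(info['T'])
    d=T[:3,:3]@np.linalg.solve(K,[p[0],p[1],1.]);return T[:3,3],d/np.linalg.norm(d)
def plane(info,p,z):
    o,d=ray(info,p);return o+d*(z-o[2])/d[2]
def tri(i1,p1,i2,p2):
    A=np.zeros((3,3));b=np.zeros(3)
    R=[ray(i1,p1),ray(i2,p2)]
    for o,d in R:
        M=np.eye(3)-np.outer(d,d);A+=M;b+=M@o
    x=np.linalg.solve(A,b);return x,max(np.linalg.norm((np.eye(3)-np.outer(d,d))@(x-o)) for o,d in R)
def caps(im,lo,hi,roi):
    x,y,w,h=roi;c=im[y:y+h,x:x+w].astype(int)
    m=((c.max(2)<hi)&(c.max(2)>=lo)&(c[...,0]-c[...,2]<10)).astype('uint8')
    n,l,st,ce=cv2.connectedComponentsWithStats(m)
    k=1+np.argmax(st[1:,4]);q=st[k];return np.array([q[0]+x,q[1]+y,q[2],q[3],q[4]])
```

Run:
```python
from h import *
t=cv2.imread('pics/top0.png');s=cv2.imread('pics/scene0.png')
ti=ctrl.camera_info('top');si=ctrl.camera_info('scene')
R=[('loose',(192,125,40,45),(357.4,227.9)),('right',(350,160,35,45),(366.8,171)),('left',(410,160,35,45),0)]
tp={'loose':(357.4,227.9),'right':(219.4,177.3),'left':(170.2,176.5)}
for n,roi,_ in R:
    q=caps(s,0,50,roi)
    # top rows' width and centre
    x,y=q[:2];c=s[y:y+12,x-2:x+q[2]+4].astype(int);m=(c.max(2)<50)&(c[...,0]-c[...,2]<10)
    xs=np.where(m[:7].any(0))[0];w=xs.max()-xs.min()+1;cx=x-2+xs.mean()
    d=ray(si,(cx,y))[1];p=(cx,y-.5+w*abs(d[2])/2)
    P,e=tri(si,p,ti,tp[n]);print(n,q,p,P,e,'top@.165',plane(ti,tp[n],.165 if n=='loose' else .169),'sc',plane(si,p,.165 if n=='loose' else .169))
a,b=plane(ti,(125.3,172.4),.064),plane(ti,(281.3,174.8),.064);f,g=plane(ti,(129.6,215),.004),plane(ti,(280,216.7),.004)
print('rim',a,b,np.linalg.norm(a-b),'front',f,g,np.linalg.norm(f-g))
for A,B in((a,b),(f,g)):
    d=A-B;print('yaw',np.degrees(np.arctan2(-d[0],d[1])))
```

```text
loose [202 129  18  27 397] (np.float64(210.0), np.float64(132.81898817877467)) [ 0.5027 -0.2094  0.1651] 0.0013325155419306079 top@.165 [ 0.5029 -0.2108  0.165 ] sc [ 0.5026 -0.2081  0.165 ]
right [355 166  22  30 504] (np.float64(366.5), np.float64(171.24172998778073)) [0.5978 0.0437 0.1682] 0.0016110469156319603 top@.165 [0.5973 0.042  0.169 ] sc [0.5987 0.0451 0.169 ]
left [413 169  25  30 535] (np.float64(427.5), np.float64(174.03360180106105)) [0.5994 0.1341 0.1689] 0.0013630055909755248 top@.165 [0.599  0.1327 0.169 ] sc [0.5994 0.1355 0.169 ]
rim [0.6346 0.246  0.064 ] [ 0.629 -0.073  0.064] 0.3190629002944768 front [0.5569 0.2497 0.004 ] [ 0.5526 -0.0703  0.004 ] 0.32003958802953436
yaw -1.0008409520807446
yaw -0.783987665723518
```

The bottle tops measured from two views come out at z = 0.165 (loose) and about 0.169 (neighbours), which matches the text. The neighbours are 90 mm apart, caddy yaw is about −0.9°, and the target is around (0.5985, 0.089). I'll grasp the cap with the fingers closing along caddy x, keeping them clear of the neighbours.

Add to h.py:
```python
from scipy.spatial.transform import Rotation as Ro
def Rdown(yawdeg,tilt=0):  # tool y axis at yawdeg in world, z down; tilt: tool z swings toward tool y (deg)
    a=np.radians(yawdeg);y=np.array([np.cos(a),np.sin(a),0]);z=np.array([0,0,-1.])
    t=np.radians(tilt);z2=z*np.cos(t)+y*np.sin(t);y2=y*np.cos(t)-z*np.sin(t)
    return np.column_stack([np.cross(y2,z2),y2,z2])
def rows(targets,p0=None,R0=None):
    s=ctrl.read_state();R0=np.array(s['orientation']) if R0 is None else R0;p0=np.array(s['eef_pos']) if p0 is None else p0
    for p,R in targets:
        print(np.round(R0.T@(np.array(p)-p0),4),np.round(Ro.from_matrix(R0.T@R).as_rotvec(degrees=True),2))
```

Run:
```python
from h import *
rows([([.5,.25,.30],Rdown(40)),([.503,-.2094,.24],Rdown(-1)),([.503,-.2094,.152],Rdown(-1))])
```

```text
[-0.4278 -0.3147 -0.0444] [-0.12  0.02 36.49]
[-0.5381 -0.7605  0.0165] [-0.11  0.07 77.49]
[-0.5381 -0.7603  0.1045] [-0.11  0.07 77.49]
```

Careful with the scale: shifts go in shares of 0.5 m and turns go in shares of 360 degrees. That gives: -0.43 m is -0.86, -0.315 m is -0.63, 36 degrees is 0.1.

Emit:
inch_along --pt "-0.86 -0.63 -0.088 0 0 0.1" --pt "-0.86 -0.63 -0.088 0 0 0.1" --pt "-0.86 -0.63 -0.088 0 0 0.1" --pt "-0.86 -0.63 -0.088 0 0 0.1" --pt "-0.86 -0.63 -0.088 0 0 0.1" --pt "-0.86 -0.63 -0.088 0 0 0.1" --pt "-0.86 -0.63 -0.088 0 0 0.1" --pt "-0.86 -0.63 -0.088 0 0 0.1" --jaw 0.085

```text
clock: 1.1
eef_pos: [0.4805, 0.2743, 0.2972]
orientation: [[-0.649, 0.761, -0.0], [0.761, 0.649, 0.0], [0.0, -0.0, -1.0]]
wrist_force: [1.0, 0.9, -0.4]
opening: 0.085
gripper_force: 0.0
```

Emit:
inch_along --pt "0 0 0 0 0 0"

```text
clock: 1.23
eef_pos: [0.482, 0.2729, 0.2974]
orientation: [[-0.645, 0.765, 0.0], [0.765, 0.645, -0.001], [-0.001, -0.0, -1.0]]
wrist_force: [0.3, 0.5, 0.3]
opening: 0.0851
gripper_force: 0.0
```

Run:
```python
from h import *
print(ctrl.read_state()['orientation'])
rows([([.503,-.2094,.24],Rdown(-1)),([.503,-.2094,.152],Rdown(-1))])
```

```text
[[-0.6445  0.7646  0.0004]
 [ 0.7646  0.6445 -0.0005]
 [-0.0007 -0.     -1.    ]]
[-0.3823 -0.2948  0.0577] [ 0.01  0.04 41.13]
[-0.3822 -0.2948  0.1457] [ 0.01  0.04 41.13]
```

Converted, -0.382 m is -0.764, -0.295 m is -0.59, 41.1 degrees is 0.1142.

Emit:
inch_along --pt "-0.764 -0.59 0.1154 0 0 0.1142" --pt "-0.764 -0.59 0.1154 0 0 0.1142" --pt "-0.764 -0.59 0.1154 0 0 0.1142" --pt "-0.764 -0.59 0.1154 0 0 0.1142" --pt "-0.764 -0.59 0.1154 0 0 0.1142" --pt "-0.764 -0.59 0.1154 0 0 0.1142" --pt "-0.764 -0.59 0.1154 0 0 0.1142" --pt "-0.764 -0.59 0.1154 0 0 0.1142" --pt "-0.764 -0.59 0.1154 0 0 0.1142" --pt "-0.764 -0.59 0.1154 0 0 0.1142" --pt "-0.764 -0.59 0.1154 0 0 0.1142" --jaw 0.07

```text
clock: 2.6
eef_pos: [0.5036, -0.2043, 0.2398]
orientation: [[0.008, 1.0, -0.0], [1.0, -0.008, 0.0], [0.0, -0.0, -1.0]]
wrist_force: [0.3, -0.5, -0.9]
opening: 0.0698
gripper_force: 0.0
```

Emit:
inch_along --pt "0 0 0 0 0 0"

```text
clock: 2.72
eef_pos: [0.5036, -0.2047, 0.24]
orientation: [[0.009, 1.0, 0.0], [1.0, -0.009, -0.0], [-0.0, 0.0, -1.0]]
wrist_force: [0.2, 0.0, 0.5]
opening: 0.0697
gripper_force: 0.0
```

Run:
```python
from h import *
print(ctrl.read_state()['orientation'])
rows([([.503,-.2094,.152],Rdown(-1))])
```

```text
[[ 0.0087  1.      0.0004]
 [ 1.     -0.0087 -0.0001]
 [-0.0001  0.0004 -1.    ]]
[-0.0047 -0.0006  0.088 ] [0.02 0.01 0.5 ]
```

Next: descend, close the fingers, then lift slightly.

Converted, 0.088 m is 0.176, 0.08 m is 0.16, 0.5 degrees is 0.0014.

Emit:
inch_along --pt "-0.0094 -0.0012 0.06 0 0 0.0014" --pt "-0.0094 -0.0012 0.12 0 0 0.0014" --pt "-0.0094 -0.0012 0.16 0 0 0.0014" --pt "-0.0094 -0.0012 0.176 0 0 0.0014" --pt "-0.0094 -0.0012 0.176 0 0 0.0014"

```text
clock: 3.35
eef_pos: [0.5028, -0.2103, 0.1517]
orientation: [[0.019, 1.0, -0.0], [1.0, -0.019, 0.0], [0.0, -0.0, -1.0]]
wrist_force: [-0.2, -0.1, 0.6]
opening: 0.0699
gripper_force: 0.0
```

Emit:
inch_along --pt "0 0 0 0 0 0" --pt "0 0 0 0 0 0" --pt "0 0 0 0 0 0" --pt "0 0 0 0 0 0" --pt "0 0 0 0 0 0" --pt "0 0 0 0 0 0" --jaw 0.02

```text
clock: 4.1
eef_pos: [0.5033, -0.2111, 0.1529]
orientation: [[0.019, 1.0, 0.001], [1.0, -0.019, -0.001], [-0.001, 0.001, -1.0]]
wrist_force: [-0.8, -0.3, 5.4]
opening: 0.0267
gripper_force: 59.3
```

Emit:
inch_along --pt "0 0 -0.012 0 0 0" --pt "0 0 -0.024 0 0 0" --pt "0 0 -0.024 0 0 0"

```text
clock: 4.47
eef_pos: [0.5027, -0.2106, 0.1638]
orientation: [[0.019, 1.0, 0.0], [1.0, -0.019, -0.0], [-0.0, 0.0, -1.0]]
wrist_force: [0.1, -0.1, -3.0]
opening: 0.0267
gripper_force: 59.1
```

Run:
```python
from h import *
s=ctrl.camera('scene');cv2.imwrite('pics/s1.png',s[60:300,130:500])
rows([([.503,.089-.0005-.0005,.164],Rdown(-1)),([.535,.089,.164],Rdown(-1)),([.565,.089,.164],Rdown(-1))])
```

```text
[ 0.2985 -0.0054 -0.0004] [-0.02 -0.01 -0.11]
[ 0.3001  0.0266 -0.0004] [-0.02 -0.01 -0.11]
[ 0.3007  0.0566 -0.0004] [-0.02 -0.01 -0.11]
```

View pics/s1.png

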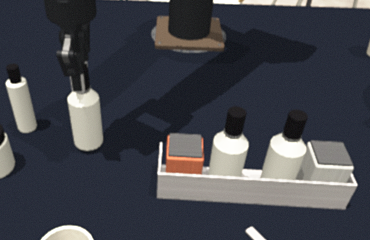

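The bottle is held upright by its cap, at crop (85,120), and everything else is undisturbed. Next I swing it to the front of the gap.

Converted, 0.299 m is 0.598, 0.298 m is 0.596.

Emit:
inch_along --pt "0.08 -0.008 -0.008 0 0 0" --pt "0.18 -0.01 -0.008 0 0 0" --pt "0.28 -0.01 -0.008 0 0 0" --pt "0.38 -0.01 -0.008 0 0 0" --pt "0.48 -0.01 -0.008 0 0 0" --pt "0.56 -0.01 -0.004 0 0 0" --pt "0.596 0.01 0 0 0 0" --pt "0.598 0.05 0.004 0 0 0" --pt "0.598 0.07 0.006 0 0 0" --pt "0.598 0.088 0.006 0 0 0" --pt "0.598 0.088 0.006 0 0 0" --pt "0.598 0.088 0.006 0 0 0"

```text
clock: 6.02
eef_pos: [0.5522, 0.0871, 0.1606]
orientation: [[0.02, 1.0, -0.001], [1.0, -0.02, -0.0], [-0.0, -0.001, -1.0]]
wrist_force: [0.4, 0.7, -1.7]
opening: 0.0264
gripper_force: 59.4
```

Run:
```python
from h import *
s=ctrl.camera('scene');t=ctrl.camera('top')
a=cv2.resize(s[120:280,260:500],None,fx=2.5,fy=2.5,interpolation=cv2.INTER_CUBIC);b=cv2.resize(t[150:250,110:300],None,fx=600/190,fy=600/190,interpolation=cv2.INTER_CUBIC)
v=np.vstack([a[80:330],b]);cv2.imwrite('pics/s2.png',np.clip((v/255.)**.6*255,0,255))
print(ctrl.read_state()['wrist_force'],v.shape)
```

```text
[-0.8499 -0.1572 -2.375 ] (566, 600, 3)[ WARN:0@0.994] global loadsave.cpp:1063 imwrite_ Unsupported depth image for selected encoder is fallbacked to CV_8U.
```

View pics/s2.png

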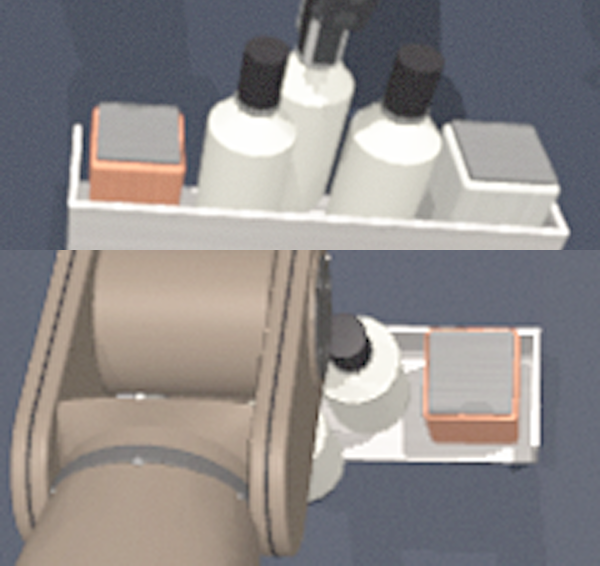

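The loose bottle is upright at the mouth of the gap, seen between the neighbours at composite (320,100), and the neighbours are untouched. I'll push in slowly with the base leading slightly.

Converted, 0.018 m is 0.036, 0.014 m is 0.028, -3 degrees is -0.0083.

Emit:
inch_along --pt "0.003 0.006 0 -0.0083 0 0" --pt "0.0034 0.012 0 -0.0083 0 0" --pt "0.0034 0.02 0 -0.0083 0 0" --pt "0.0034 0.028 0.002 -0.0083 0 0" --pt "0.0034 0.036 0.002 -0.0083 0 0" --pt "0.0034 0.036 0.002 -0.0083 0 0"

```text
clock: 6.88
eef_pos: [0.5711, 0.0887, 0.1597]
orientation: [[0.019, 0.998, 0.053], [1.0, -0.019, -0.001], [-0.0, 0.053, -0.999]]
wrist_force: [-0.1, 0.0, -2.7]
opening: 0.0268
gripper_force: 59.6
```

Run:
```python
from h import *
s=ctrl.camera('scene')
a=cv2.resize(s[140:280,270:500],None,fx=2.5,fy=2.5,interpolation=cv2.INTER_CUBIC)
cv2.imwrite('pics/s3.png',np.clip((a/255.)**.6*255,0,255).astype('uint8'))
q=ctrl.read_state();print(q['wrist_force'],q['moment'])
```

```text
[ 0.2173  0.7603 -2.4569] [0.0974 0.1093 0.0529]
```

View pics/s3.png

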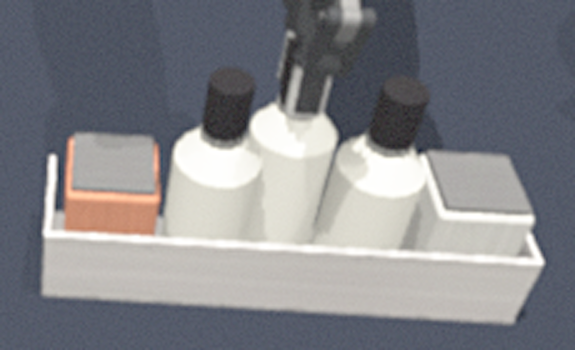

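The loose bottle is wedging in between, at crop (293,170). The neighbours are upright and the force is small, so I continue.

Converted, 0.012 m is 0.024, 0.008 m is 0.016.

Emit:
inch_along --pt "0 0.008 0 0 0 0" --pt "0 0.016 0 0 0 0" --pt "0 0.024 0 0 0 0" --pt "0 0.024 0 0 0 0"

```text
clock: 7.42
eef_pos: [0.5832, 0.0885, 0.1606]
orientation: [[0.019, 0.998, 0.053], [1.0, -0.019, -0.001], [-0.0, 0.053, -0.999]]
wrist_force: [0.6, 0.1, -2.6]
opening: 0.0267
gripper_force: 59.6
```

Emit:
inch_along --pt "0 0.008 0 0 0 0" --pt "0 0.016 0 0 0 0" --pt "0 0.022 0 0 0 0" --pt "0 0.022 0 0 0 0"

```text
clock: 7.92
eef_pos: [0.5936, 0.0883, 0.1609]
orientation: [[0.019, 0.998, 0.052], [1.0, -0.019, -0.001], [-0.0, 0.052, -0.999]]
wrist_force: [-0.6, -0.3, -1.8]
opening: 0.0264
gripper_force: 59.7
```

Run:
```python
from h import *
s=ctrl.camera('scene')
a=cv2.resize(s[140:280,270:500],None,fx=2.5,fy=2.5,interpolation=cv2.INTER_CUBIC)
cv2.imwrite('pics/s4.png',np.clip((a/255.)**.6*255,0,255).astype('uint8'))
q=ctrl.read_state();print(q['wrist_force'],q['moment'])
```

```text
[-0.5229  0.8236 -2.5234] [0.0846 0.1689 0.0148]
```

View pics/s4.png

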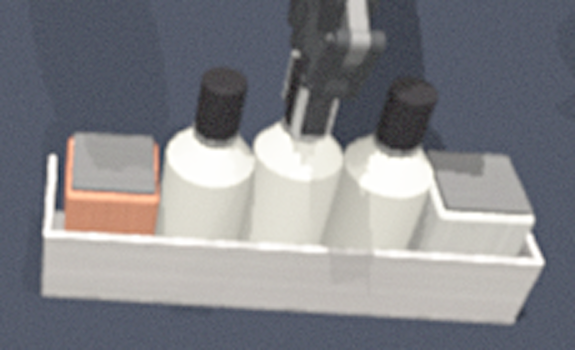

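All three bottles are now in line and upright, with the loose cap at crop (310,120) and the neighbours at (222,105) and (408,115). Next I straighten, lower to the floor and release.

Converted, 0.0045 m is 0.009, 0.004 m is 0.008, 3 degrees is 0.0083.

Emit:
inch_along --pt "0 0.004 0 0.0042 0 0" --pt "0 0.008 0 0.0083 0 0" --pt "0 0.009 0.002 0.0083 0 0" --pt "0 0.009 0.004 0.0083 0 0" --pt "0 0.009 0.006 0.0083 0 0" --pt "0 0.009 0.006 0.0083 0 0"

```text
clock: 8.72
eef_pos: [0.5979, 0.0882, 0.158]
orientation: [[0.019, 1.0, -0.0], [1.0, -0.019, -0.0], [-0.0, -0.0, -1.0]]
wrist_force: [-0.6, 0.2, -2.8]
opening: 0.0267
gripper_force: 59.6
```

Emit:
inch_along --pt "0 0 0.002 0 0 0" --pt "0 0 0.002 0 0 0"

```text
clock: 8.98
eef_pos: [0.5981, 0.0882, 0.1571]
orientation: [[0.019, 1.0, -0.0], [1.0, -0.019, -0.0], [-0.0, -0.0, -1.0]]
wrist_force: [-0.0, 0.5, -2.1]
opening: 0.0267
gripper_force: 59.6
```

Converted, 0.001 m is 0.002.

Emit:
inch_along --pt "0 0 0.002 0 0 0" --pt "0 0 0.002 0 0 0"

```text
clock: 9.22
eef_pos: [0.5986, 0.0883, 0.157]
orientation: [[0.019, 1.0, 0.001], [1.0, -0.019, 0.0], [0.0, 0.001, -1.0]]
wrist_force: [-0.3, 1.8, 0.6]
opening: 0.0266
gripper_force: 60.0
```

Emit:
inch_along --pt "0 0 0.002 0 0 0" --pt "0 0 0.002 0 0 0"

```text
clock: 9.48
eef_pos: [0.5989, 0.0883, 0.157]
orientation: [[0.019, 1.0, 0.002], [1.0, -0.019, 0.0], [0.0, 0.002, -1.0]]
wrist_force: [-2.1, 1.2, 4.6]
opening: 0.0267
gripper_force: 60.6
```

The bottle is on the floor. I open to 55 mm (along x, so clear of the neighbours), rise and retreat.

Emit:
inch_along --pt "0 0 0 0 0 0" --pt "0 0 0 0 0 0" --pt "0 0 0 0 0 0" --pt "0 0 0 0 0 0" --jaw 0.055

```text
clock: 9.98
eef_pos: [0.5981, 0.0882, 0.155]
orientation: [[0.019, 1.0, -0.0], [1.0, -0.019, -0.0], [-0.0, -0.0, -1.0]]
wrist_force: [-0.8, -0.9, 0.3]
opening: 0.0547
gripper_force: 0.0
```

Emit:
inch_along --pt "0 0 -0.04 0 0 0" --pt "0 0 -0.1 0 0 0" --pt "0 0 -0.2 0 0 0" --pt "0 0 -0.26 0 0 0" --pt "0 -0.12 -0.26 0 0 0" --pt "-0.12 -0.2 -0.26 0 0 0" --pt "-0.24 -0.2 -0.26 0 0 0" --pt "-0.36 -0.2 -0.26 0 0 0" --pt "-0.48 -0.2 -0.26 0 0 0" --pt "-0.6 -0.2 -0.26 0 0 0" --pt "-0.72 -0.2 -0.26 0 0 0" --pt "-0.72 -0.2 -0.26 0 0 0"

```text
clock: 11.48
eef_pos: [0.4908, -0.2736, 0.2868]
orientation: [[0.025, 1.0, 0.001], [1.0, -0.025, -0.002], [-0.002, 0.001, -1.0]]
wrist_force: [-0.8, 0.7, -0.3]
opening: 0.0549
gripper_force: 0.0
```

Run:
```python
from h import *
s=ctrl.camera('scene');t=ctrl.camera('top');cv2.imwrite('pics/sF.png',s);cv2.imwrite('pics/tF.png',t)
f=lambda v:np.clip((v/255.)**.6*255,0,255).astype('uint8')
a=cv2.resize(s[150:270,280:500],(770,420),interpolation=cv2.INTER_CUBIC);b=cv2.resize(t[165:225,118:288],(770,272),interpolation=cv2.INTER_CUBIC)
v=f(np.vstack([a[:320],b]));cv2.imwrite('pics/s5.png',v);print(v.shape)
```

```text
(592, 770, 3)
```

View pics/s5.png

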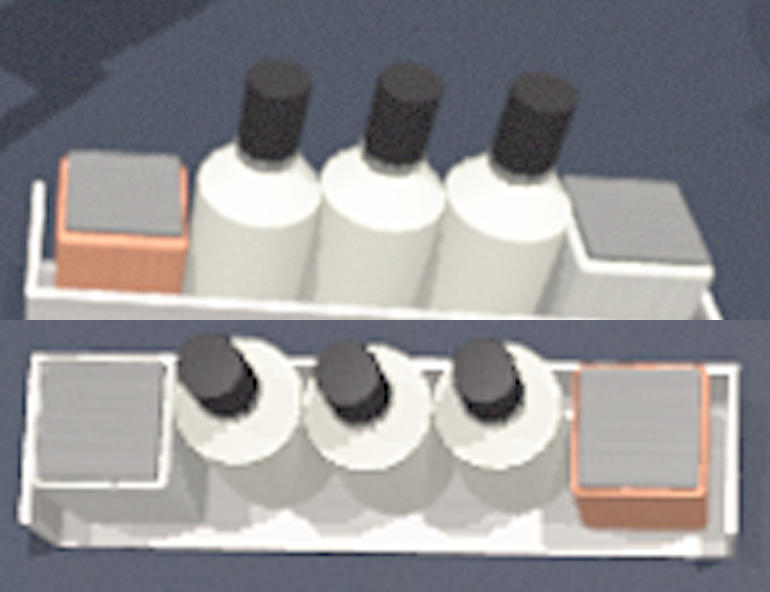

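All three bottles stand upright in line, with cap tops in the top view at about (163.9,174.9), (194.2,176.5) and (224.6,175.4). I'll do a quick numeric check, using two views for the loose bottle, before handing in.

Run:
```python
from h import *
ti=ctrl.camera_info('top');si=ctrl.camera_info('scene')
T=[(163.9,174.9),(194.2,176.5),(224.6,175.4)]
S=[(280+541/3.5,150+93/3.5),(280+410/3.5,150+82/3.5),(280+278/3.5,150+78/3.5)]
P=[tri(ti,a,si,b)[0] for a,b in zip(T,S)]
C=np.array([.590,.0885])
for p in P: print(p,'caddy x',(p[:2]-C)@[np.cos(.0157),-np.sin(.0157)])
print(np.linalg.norm((P[0]-P[1])[:2]),np.linalg.norm((P[2]-P[1])[:2]))
```

```text
[0.6026 0.1452 0.1673] caddy x 0.011751882380790503
[0.5995 0.0897 0.1678] caddy x 0.00946179639111928
[0.6012 0.0335 0.1683] caddy x 0.012106863872392029
0.055575804169368394 0.05627632177471745
```

```bash
python3 -c "
from station import ctrl
print(ctrl.finish_job())"
```

```text
the job is handed in; nothing more can be done
None
```

The loose bottle now stands on the caddy floor, back in line between the two neighbours, all three upright (about 56 mm centre to centre); I handed the job in at about 11.5 s, and no verdict was returned.

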